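# Hook out the warmer's slide tray and set its timer wheel

## Robot

A 7-joint arm with a two-finger parallel gripper is mounted at the origin on the work surface; the furniture and walls round the work are solid. World frame = base frame: x ahead of the robot, y to its left, z up, the work surface at z = 0. Lengths are in m, angles in rad, forces in N, time in s.
With the tool pointing down it reaches from about 0.4 to 0.85 m from the base axis. Payload 4.5 kg.
Tool frame: the origin (TCP) lies midway between the tips of the shut fingers; the grasp point (between the pads) lies 19 mm behind it; z points along the fingers, y is the line along which they close (so a half turn about z gives the same grasp; the last joint's range is limited). The gripper opens to 88 mm and grips with 3 to 60 N. Pads are 18 mm wide; open, the fingers measure 123 mm over their backs; the gripper's body (75 mm by 187 mm) begins 45 mm behind the grasp point.
Start: joints at [1.361, 0.689, -0.195, 1.565, 0.157, 0.902, -0.215], TCP at [0.151, -0.607, 0.239] pointing down, gripper open.
Joint ranges: [-3.01, 3.01], [-0.46, 2.08], [-1.47, 1.51], [0.13, 2.56], [-1, 4.14], [0.04, 2.09], [-2.66, 2.66]. Speed limits (rad/s): [2.57, 2.57, 3.14, 3.14, 3.14, 3.14, 3.14].

## Interface

Orientations are given as a 3x3 rotation matrix whose columns are the frame's x, y, z axes.
In Python, from cell import arm, vision gives the robot as it stands. The module is installed in compiled form; this text tells all that it offers.
- The arm moves only by the shell command python3 -m pendant 'ROWS' [FORCE]. ROWS is a JSON object of lists of equal length, an entry for each row: "linear": the shift along the tool's x, y, z in mm, a list of three; "twist": the turn about the tool's z in degrees; "fingers": the finger opening in mm, from 0 to 88.1. A call has 1 to 20 rows; each row is the pose to reach, as a shift and turn from the pose commanded when the call began, along the tool's axes at that moment; what a row does not reach only later rows make up. A row lasts 1/10 s, in which the tool goes at most 50 mm and 8.59 degrees, less where a joint would pass 70% of its speed; a pose out of reach is approached as far as the arm can. A call with a gripper value outside its range is refused whole. The fingers move at their own pace and stop on an object; FORCE is the grip in N (left out, the last holds). Time passes only in rows, so rows that repeat a pose let the fingers close. It gives the time, the measured TCP pose, the force, the opening and the grip force at its end, in the units of the state.
- arm.observe(): the state, without advancing time (a new reading comes with each control period).
- vision.snapshot(name): name is "scene" or "top" or "wrist"; returns a dict with "color" (384x512x3 uint8, blue, green, red), "K" (3x3 intrinsics, pixels), "eye" and "rotation" of the camera in the world. Camera axes: x right, y up, looking along -z (the intrinsics and any distortion apply to the point x, -y, -z); pixel columns grow to the right and rows downward; lengths in m; the calibration is good to about 2 mm. A picture is of the moment at which its call begins. There is no depth.
- arm.sign_off(): hands the job in; it is judged then, once.
The state is a dict: "t": time; "joints": joint angles; "joint_vel": joint speeds; "joint_efforts": joint torques, N m; "eef_pos": TCP position; "orientation": TCP orientation; "force": force on the tool from outside, world axes, zero at the start; "moment": the same for the moment, N m; "grip_width": finger opening in m; "finger_force": force on a finger pad.
Only numpy, scipy, OpenCV 4.12 (cv2) and the standard library are available. Lean on these libraries where they do the work, as an engineer would, in place of code of your own. Each camera call takes 0.05 s, during which the arm holds its last target. There are 200 camera calls.

## Task

Bring the finished slides out of the slide warmer and preset its timer. First draw the pull hook out of its sleeve by its neck, lay it flat on the table and let go, take it again by its handle, hook it through the finger hole of the tray and pull the tray out to its stop, without touching the tray with the gripper. Then lay the hook flat on the open table well clear of the tray (let go of it), and after that roll the timer's thumbwheel with a fingertip until the digit 5 faces straight up; leave the beaker, slide box and vial where they stand.

Things in the scene. Friction and masses are not known exactly. Their poses are not given: they have to be found in the camera images.
- warmer: Slide warmer: white box fixed to the table, 100 deep (x) x 200 wide (y) x 70 mm high. Origin: centre of its underside; its front looks to its -x, y is left seen from the front. Tray bay in the left part (y -19 to +96 mm, roof underside at height 65), timer with thumbwheel in the right part (y -102 to -22 mm, flat housing round the wheel 66 mm high, ending at x = -50 and +50).
- guard_edge (a point): Middle of the front edge of a clear plate, height 71 to 75 mm, that juts 45 mm out over the shut tray's front (warmer x -50 to -101 mm, y -24 to +100 mm). It keeps grippers off: only the hook's neck goes under it, fingers stay in front of it. Point at x = -101, y = +38, z = 73 mm of the warmer; axes as the warmer's.
- tray (a joint): How far the tray is pulled out of the warmer along the warmer's -x, m: 0 shut, 0.055 at its stop. It slides stiffly (2.5 N friction plus 8 N per m/s) and stays where it is left.
- tray_front (a point): Aluminium front panel of the tray: 110 wide (y) x 58 high (z 10 to 68) x 6 mm thick (x -3 to +3). This point: table level under its middle; axes as the warmer's; shut, at x = -53, y = +38 mm of the warmer. It has one finger hole. Behind it a shallow steel tray carries slides: floor top at height 14 mm, side walls 98 mm apart and up to height 23; the space above is empty.
- finger_hole (a point): Centre of the finger hole on the outer face of the tray's front panel, 38 mm above the table: a rectangular opening 46 mm wide (y) x 30 mm high (z). Axes as the warmer's. Moves with the tray.
- timer (a joint): Thumbwheel angle, rad. The digit facing straight up is the setting: value = digit x 0.7854 (45 degrees a step), 5 is 3.927; stops at 0 and 7 (5.498). It grows as the wheel's top rolls towards the warmer's front (-x). No clicks: friction (0.06 N m, about 1.5 N at the rim) holds it wherever it is left, also between digits.
- wheel_center (a point): White thumbwheel, radius 38, width 36 mm; axle along the warmer's y, at x = 0, y = -62, height 55 mm. Black digits 0 to 7 on the rim, 45 degrees apart; midway between them 8 grey ribs across the rim, 4 mm thick, out to radius 46, for a fingertip to push. At setting 0 digit 0 is on top and digit k is k x 45 degrees from it towards the back (+x). This point: the wheel centre.
- wheel_top (a point): Fixed point on the uppermost point of the wheel's rim (without ribs), 93 mm above the table, where the setting is read, midway between two white index posts (6 mm square, up to height 92 mm, 34 mm either side of the wheel's middle along y); axes as the warmer's.
- sleeve: Grey sleeve fixed to the table, 44 mm wide, 47 high, open only at its +x end; it covers x = -55 to +75 mm of its frame (origin: table level, about under the housed hook's origin; x points out of the mouth). Inside 32 mm wide and 32 high, floor 10 mm above the table. A screw foot, 5 mm high, sticks out 16 mm on each side at x = 0.
- hook: Pull hook, 175 mm, 120 g. Origin: underside of the handle's middle; x towards the tip, z up. Black handle x -45 to +45, 24 wide, 26 mm high; then a square 10 mm steel neck to x = 130 (centre 13 mm above the underside), ending in a 10 mm prong at x = 120 to 130 pointing sideways, y -5 to +21. Starts with the handle in the sleeve on its floor, 55 mm sticking out; comes free after 120 mm along x.
- hook_neck (a point): Point in the middle of the neck's free part: 95 mm along x from the hook's origin, 13 mm above its underside; axes as the hook's.
- hook_tip (a point): End of the hook's prong, at x = 125, y = +21, z = 13 mm of the hook; axes as the hook's.
- beaker_glass: Loose clear beaker with a blue-capped tube in it, 69 mm across, 82 mm high; a bystander. Origin: centre of its underside.
- slide_box: Loose dark blue slide box, 99 x 175 x 41 mm; a bystander. Origin: centre of its underside.
- vial: Loose small vial with a black cap, 33 mm across, 58 mm high; a bystander. Origin: centre of its underside.

How it is judged:
By the outcome, as a careful person would: the job done as asked, in the order asked, and still so for the second after the job is handed in, with the robot touching nothing.
It also fails if it takes over 72 s, if anything falls off the work surface, if the arm or the gripper's body presses on something with over 40 N, if the wrist force passes 120 N, or if a joint passes its speed limit or range.

## Working session

There is one attempt and no reset: what is moved stays moved. The work goes in short steps, Python scripts to look and compute and a shell command to move; the robot and the scene stay as the last step left them, time stands still between calls to the robot, and variables do not carry over. Pictures are saved under pics/ and viewed, at most 10 in all, crops included, and the job is handed in when it is done.

```bash
mkdir -p pics
python3 - <<'E'
from cell import arm, vision
import cv2, numpy as np
s=arm.observe()
print({k:np.round(v,3).tolist() for k,v in s.items()})
for n in ("scene","top"):
    d=vision.snapshot(n); cv2.imwrite(f"pics/{n}0.png",cv2.resize(d["color"],(800,600),interpolation=cv2.INTER_CUBIC))
    print(n,d.keys(),d["K"].tolist(),np.round(d["eye"],4).tolist(),np.round(d["rotation"],4).tolist())
    np.save(f"{n}0.npy",d["color"])
E
```

```text
{'t': 0.0, 'joints': [1.361, 0.69, -0.194, 1.566, 0.157, 0.903, -0.215], 'joint_vel': [-0.001, 0.0, -0.001, 0.0, 0.001, -0.001, 0.0], 'joint_efforts': [-0.001, -52.756, -1.267, -15.342, -0.052, 0.007, 0.0], 'eef_pos': [0.151, -0.606, 0.238], 'orientation': [[0.97, 0.241, -0.001], [0.241, -0.97, 0.002], [-0.0, -0.002, -1.0]], 'force': [0.3, -0.187, -0.384], 'moment': [0.014, -0.028, -0.031], 'finger_force': 0.0, 'grip_width': 0.088}
scene dict_keys(['color', 'K', 'eye', 'rotation']) [[405.39990058355664, 0.0, 261.26803274042686], [0.0, 405.39990058355664, 186.68587056237965], [0.0, 0.0, 1.0]] [0.2546, -0.5658, 1.0137] [[0.9162, 0.3394, -0.2129], [-0.4005, 0.7597, -0.5123], [-0.0121, 0.5547, 0.832]]
top dict_keys(['color', 'K', 'eye', 'rotation']) [[423.36578342367574, 0.0, 252.93363040982206], [0.0, 423.36578342367574, 186.03314134667892], [0.0, 0.0, 1.0]] [0.3291, -0.0342, 1.5275] [[0.0295, 0.9933, -0.1116], [-0.9994, 0.0273, -0.0214], [-0.0182, 0.1121, 0.9935]]
```

View pics/top0.png

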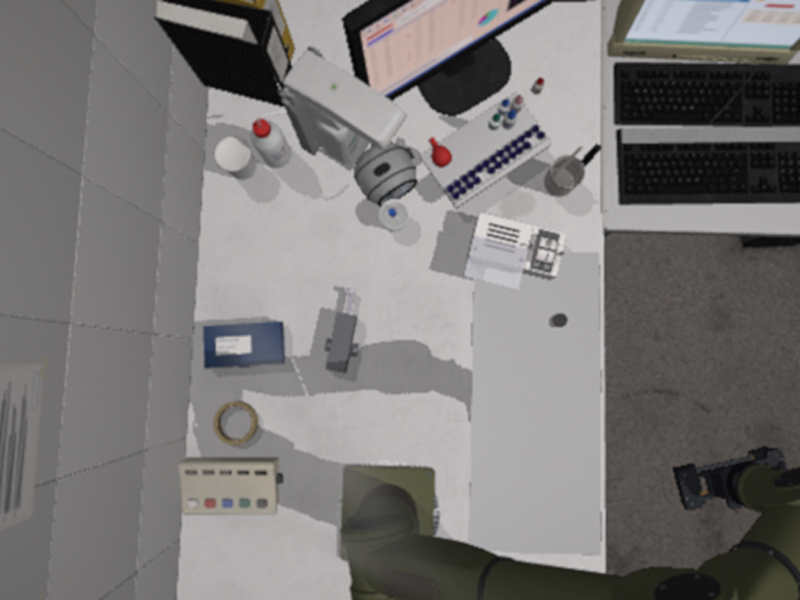

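View pics/scene0.png

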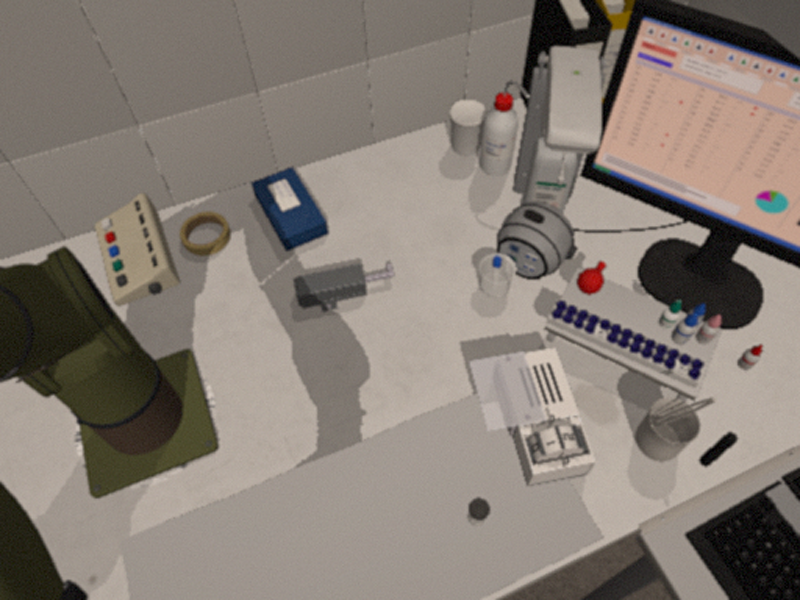

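The top view shows the sleeve at about (343,340) with its mouth and the neck pointing up at (346,295). The warmer is at about (515,250) with its plate at the bottom left, the vial at (558,320), the beaker at (393,215) and the slide box at (243,343). The scene view agrees. Next I'll take an enlarged montage for the corners.

```bash
cat > h.py <<'E'
import numpy as np, cv2
from cell import arm, vision
def ray(d,u,v):
    p=np.linalg.inv(d["K"])@[u,v,1.]; return np.array(d["rotation"])@[p[0],-p[1],-p[2]]
def onz(d,u,v,z):
    r=ray(d,u,v); e=np.array(d["eye"]); return e+r*(z-e[2])/r[2]
def proj(d,P):
    p=np.array(d["rotation"]).T@(np.array(P)-d["eye"]); q=d["K"]@[p[0],-p[1],-p[2]]; return q[:2]/q[2]
def tri(d1,a,d2,b):
    r1,r2=ray(d1,*a),ray(d2,*b); e1,e2=np.array(d1["eye"]),np.array(d2["eye"])
    s=np.linalg.lstsq(np.c_[r1,-r2],e2-e1,rcond=None)[0]
    A,B=e1+r1*s[0],e2+r2*s[1]; return (A+B)/2,np.linalg.norm(A-B)
def crop(c,x,y,w,h,W,H): return cv2.resize(c[y:y+h,x:x+w],(W,H),interpolation=cv2.INTER_CUBIC)
E
python3 - <<'E'
from h import *
a=np.load("top0.npy");b=np.load("scene0.npy")
m=np.zeros((600,800,3),np.uint8)
m[:300,:400]=crop(a,290,125,80,60,400,300); m[:300,400:]=crop(a,190,180,80,60,400,300)
m[300:,:400]=crop(b,296,214,100,75,400,300); m[300:,400:]=crop(b,180,155,80,60,400,300)
cv2.imwrite("pics/m1.png",m)
E
```

```text
(no output)
```

View pics/m1.png

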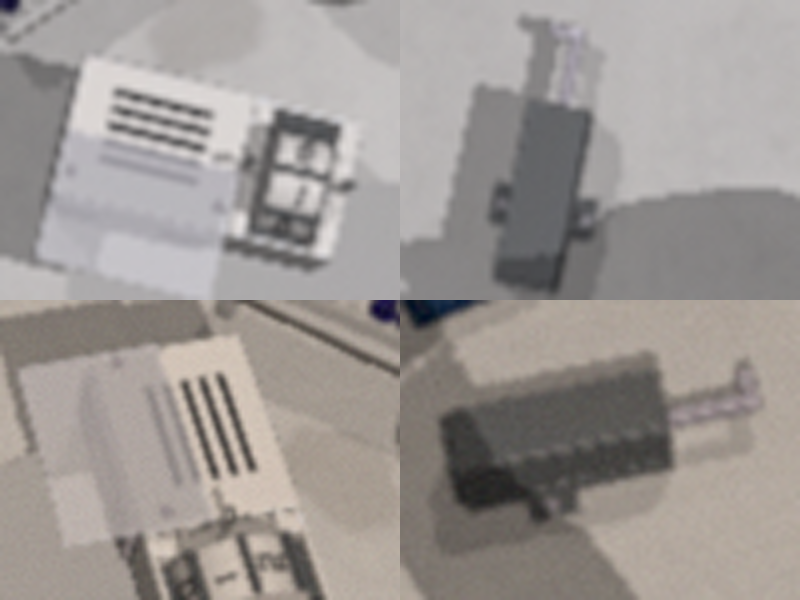

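The montage, with each panel enlarged, shows the sleeve's mouth corners at (522,102) and (592,110), its rear at about (494,285) and (560,290), the neck ending at about (575,32) and the prong pointing left (+y). The warmer's rear-left corner is at (85,55), the wheel is at (292,180), and the front edge of the clear plate runs from (38,262) to (215,296).

Run:
```python
from h import *
T=vision.snapshot("top");S=vision.snapshot("scene")
t=lambda x,y:(190+(x-400)/5-.4,180+y/5-.4)
s=lambda x,y:(180+(x-400)/5-.4,155+(y-300)/5-.4)
tw=lambda x,y:(290+x/5-.4,125+y/5-.4)
sw=lambda x,y:(296+x/4-.4,214+(y-300)/4-.4)
P=lambda n,v:print(n,np.round(v,4))
for n,a in dict(mL=(522,102),mR=(592,110),rR=(562,290),rL=(494,285)).items(): P(n,onz(T,*t(*a),.047))
for n,a in dict(neck0=(568,102),neckend=(576,32),tip=(553,30)).items(): P(n,onz(T,*t(*a),.023))
for n,a in dict(mLs=(655,352),mRs=(668,428)).items(): P(n,onz(S,*s(*a),.047))
for n,a in dict(neck0s=(672,412),necks=(755,400),tips=(742,368)).items(): P(n,onz(S,*s(*a),.023))
for n,a in dict(backL=(85,55),backR=(362,123)).items(): P(n,onz(T,*tw(*a),.068))
for n,a in dict(plFL=(38,262),plFR=(215,296),plBL=(68,135),plBR=(238,162)).items(): P(n,onz(T,*tw(*a),.073))
for n,a in dict(plFL=(65,545),plBR=(215,540),plFR=(120,540),pBL=(160,345),plFL2=(15,365)).items(): P(n+'s',onz(S,*sw(*a),.073))
P('wheel',onz(T,*tw(293,180),.093))
```

```text
mL [0.4422 0.1329 0.047 ]
mR [0.438  0.0835 0.047 ]
rR [0.312  0.0998 0.047 ]
rL [0.3141 0.1473 0.047 ]
neck0 [0.445  0.1028 0.023 ]
neckend [0.4953 0.0989 0.023 ]
tip [0.4963 0.1154 0.023 ]
mLs [0.4498 0.1378 0.047 ]
mRs [0.4368 0.0834 0.047 ]
neck0s [0.4477 0.1094 0.023 ]
necks [0.4964 0.0972 0.023 ]
tips [0.4984 0.1224 0.023 ]
backL [ 0.6761 -0.1858  0.068 ]
backR [ 0.6326 -0.3793  0.068 ]
plFL [ 0.528  -0.1551  0.073 ]
plFR [ 0.5077 -0.2773  0.073 ]
plBL [ 0.6178 -0.1744  0.073 ]
plBR [ 0.6018 -0.2924  0.073 ]
plFLs [ 0.5045 -0.2729  0.073 ]
plBRs [ 0.5893 -0.3069  0.073 ]
plFRs [ 0.5366 -0.2836  0.073 ]
pBLs [ 0.625  -0.1759  0.073 ]
plFL2s [ 0.5318 -0.1506  0.073 ]
wheel [ 0.5866 -0.3265  0.093 ]
```

```bash
python3 -m pendant '{"linear":[[335,-232,40],[335,-232,40],[335,-232,40],[335,-232,40],[335,-232,40],[335,-232,40],[335,-232,40],[335,-232,40],[335,-232,40],[471,-614,88],[471,-614,88],[471,-614,88],[471,-614,88],[471,-614,88],[471,-614,88],[471,-614,88],[471,-614,88],[471,-614,88],[471,-614,88],[471,-614,88]],"twist":[0,0,0,0,0,0,0,0,0,21.5,21.5,21.5,21.5,21.5,21.5,21.5,21.5,21.5,21.5,21.5],"fingers":[60,60,60,60,60,60,60,60,60,60,60,60,60,60,60,60,60,60,60,60]}' 40
python3 - <<'E'
from h import *
s=arm.observe(); print(np.round(s["joints"],2),np.round(s["eef_pos"],4)); print(np.round(s["orientation"],3))
d=vision.snapshot("wrist"); np.save("w1.npy",d,allow_pickle=True)
print(d["K"].tolist(),d["eye"],d["rotation"])
cv2.imwrite("pics/w1.png",d["color"])
E
```

```text
t: 2.2
eef_pos: [0.4596, 0.1011, 0.1508]
orientation: [[0.991, -0.133, -0.0], [-0.133, -0.991, -0.001], [-0.0, 0.001, -1.0]]
force: [-0.2, -1.0, 0.6]
grip_width: 0.0597
finger_force: 0.0
[-0.37  0.65  0.09  2.11 -0.15  0.38 -1.87] [0.4596 0.1011 0.1508]
[[ 0.991 -0.133 -0.   ]
 [-0.133 -0.991 -0.001]
 [-0.     0.001 -1.   ]]
[[320.56953020627276, 0.0, 256.50154188332516], [0.0, 320.56953020627276, 189.18415017699635], [0.0, 0.0, 1.0]] [0.53611621 0.09183899 0.29680233] [[-0.13269711  0.94584626  0.29625382]
 [-0.99115483 -0.12720123 -0.03784113]
 [ 0.00189196 -0.29865481  0.95435933]]
```

View pics/w1.png

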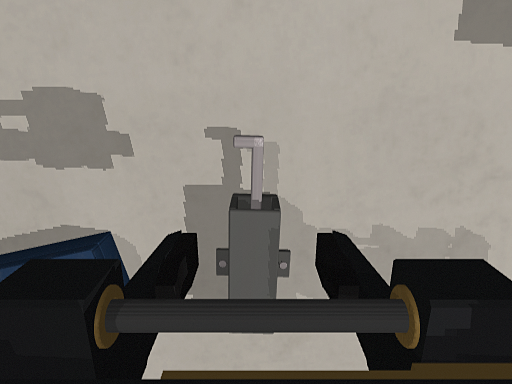

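The wrist view shows the neck running from (257,205) up to (258,140), with the prong pointing left to (234,141) and the sleeve mouth at row 195–205.

Run:
```python
from h import *
d=np.load("w1.npy",allow_pickle=True).item()
g=cv2.cvtColor(d["color"],cv2.COLOR_BGR2GRAY)
for r in (140,155,170,185,193): print(r,g[r,228:282:2].tolist())
for p in [(258,137),(257,160),(257,190),(234,141)]: print(p,np.round(onz(d,*p,.028),4))
for p in [(231,209),(280,209)]: print(p,np.round(onz(d,*p,.047),4))
```

```text
140 [120, 120, 125, 115, 138, 138, 137, 137, 138, 137, 138, 140, 138, 158, 168, 164, 190, 151, 170, 170, 168, 168, 167, 168, 166, 165, 166]
155 [120, 119, 121, 120, 118, 119, 112, 168, 166, 165, 164, 172, 82, 141, 138, 142, 140, 138, 149, 147, 146, 147, 147, 147, 146, 172, 167]
170 [120, 119, 121, 120, 121, 121, 122, 167, 164, 165, 167, 176, 97, 136, 139, 142, 141, 122, 146, 147, 146, 147, 146, 146, 145, 170, 169]
185 [120, 120, 121, 120, 120, 118, 177, 168, 168, 165, 166, 170, 113, 136, 138, 139, 139, 141, 148, 149, 147, 148, 147, 147, 145, 168, 167]
193 [120, 121, 122, 64, 67, 78, 89, 88, 88, 87, 111, 102, 121, 135, 139, 138, 141, 80, 92, 95, 95, 143, 138, 140, 151, 172, 167]
(258, 137) [0.4978 0.0952 0.028 ]
(257, 160) [0.4785 0.0986 0.028 ]
(257, 190) [0.4519 0.1022 0.028 ]
(234, 141) [0.4972 0.1156 0.028 ]
(231, 209) [0.4443 0.1251 0.047 ]
(280, 209) [0.4388 0.0846 0.047 ]
```

```bash
python3 -m pendant '{"linear":[[0,0,45],[0,0,90],[0,0,125],[0,0,140],[0,0,145],[0,0,145],[0,0,145],[0,0,145],[0,0,145],[0,0,145],[0,0,145],[0,0,145],[0,0,145]],"twist":[0,0,0,0,0,0,0,0,0,0,0,0,0],"fingers":[60,60,60,60,60,60,5,5,5,5,5,5,5]}' 45
```

```text
t: 3.55
eef_pos: [0.4604, 0.1029, 0.0064]
orientation: [[0.991, -0.131, 0.002], [-0.131, -0.991, 0.0], [0.002, -0.0, -1.0]]
force: [0.8, 0.3, 1.2]
grip_width: 0.009
finger_force: 45.0
```

```bash
python3 -m pendant '{"linear":[[10,0,0],[25,0,0],[40,0,0],[55,0,0],[70,0,0],[85,0,0],[100,0,0],[112,0,0],[120,0,0],[126,0,0],[126,0,0],[126,0,0]],"twist":[0,0,0,0,0,0,0,0,0,0,0,0],"fingers":[5,5,5,5,5,5,5,5,5,5,5,5]}' 45
python3 - <<'E'
from h import *
d=vision.snapshot("top");c=vision.snapshot("scene")
m=np.hstack([crop(d["color"],180,120,120,120,400,400),crop(c["color"],160,110,160,160,400,400)])
cv2.imwrite("pics/p2.png",m)
E
```

```text
t: 4.75
eef_pos: [0.584, 0.0865, 0.0056]
orientation: [[0.991, -0.131, -0.001], [-0.131, -0.991, -0.0], [-0.001, 0.0, -1.0]]
force: [0.8, -1.1, -1.0]
grip_width: 0.0092
finger_force: 45.0
```

View pics/p2.png

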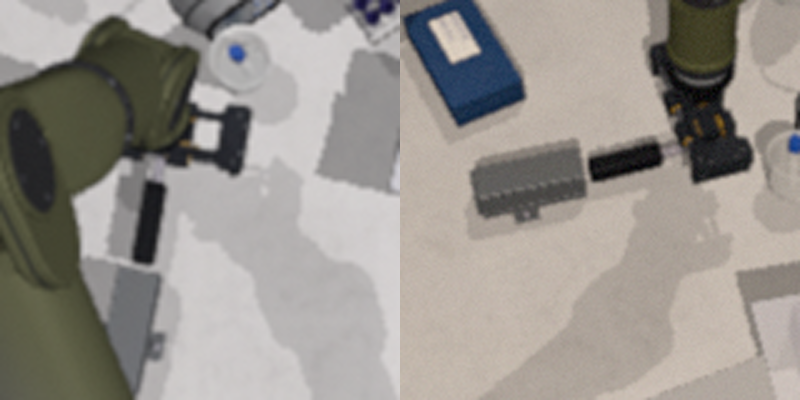

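The picture shows the handle fully out of the mouth, with a gap of about 5 px at (590,165), and the gripper close to the beaker. I'll shift it +y, away from the beaker, then lower it and release.

```bash
python3 -m pendant '{"linear":[[0,-10,0],[0,-25,0],[0,-40,0],[0,-45,0],[0,-45,2],[0,-45,4],[0,-45,4],[0,-45,4],[0,-45,4],[0,-45,4],[0,-45,4],[0,-45,-30],[0,-45,-75],[-50,-45,-110],[-95,-45,-110],[-95,-45,-110]],"twist":[0,0,0,0,0,0,0,0,0,0,0,0,0,0,0,0],"fingers":[5,5,5,5,5,5,5,18,30,40,40,40,50,60,60,60]}' 10
python3 - <<'E'
from h import *
d=vision.snapshot("wrist"); np.save("w2.npy",d,allow_pickle=True)
cv2.imwrite("pics/w2.png",d["color"])
E
```

```text
t: 6.45
eef_pos: [0.4884, 0.1441, 0.1164]
orientation: [[0.992, -0.13, -0.009], [-0.13, -0.992, 0.001], [-0.009, 0.0, -1.0]]
force: [-0.2, -0.1, -0.6]
grip_width: 0.0603
finger_force: 0.0
```

View pics/w2.png

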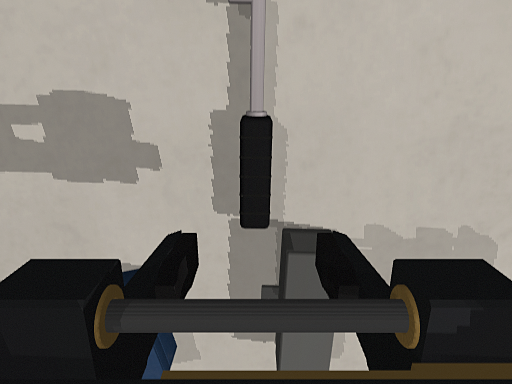

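The hook lies flat, with its handle from (257,115) to (255,226) in the wrist view, the neck running up, and the prong at the top left.

Run:
```python
from h import *
d=np.load("w2.npy",allow_pickle=True).item()
for z in (.02,.026):
  a,b=onz(d,257,115,z),onz(d,255.5,224,z); v=a-b
  print(np.round(a,4),np.round(b,4),np.linalg.norm(v),np.degrees(np.arctan2(v[1],v[0])),np.round((a+b)/2,4))
n=onz(d,258,20,.018); print(n)
s=arm.observe(); p=s["eef_pos"];R=np.array(s["orientation"]); c=(a+b)/2; print(R.T@(c-p)*1000)
```

```text
[0.5457 0.1369 0.02  ] [0.459  0.1494 0.02  ] 0.08753831876435313 -8.20213005238223 [0.5024 0.1432 0.02  ]
[0.5462 0.1369 0.026 ] [0.4617 0.149  0.026 ] 0.08536545646725421 -8.20213005238222 [0.504  0.1429 0.026 ]
[0.60831206 0.12808907 0.018     ]
[12.71888805 -0.32930448 90.22635869]
```

```bash
python3 -m pendant '{"linear":[[30,0,30],[30,0,70],[30,0,100],[30,0,110],[30,0,113],[30,0,113],[30,0,113],[30,0,113],[30,0,113],[30,0,113],[30,0,113],[30,0,90],[30,0,50],[30,0,10]],"twist":[0.7,0.7,0.7,0.7,0.7,0.7,0.7,0.7,0.7,0.7,0.7,0.7,0.7,0.7],"fingers":[60,60,60,60,60,20,15,15,15,15,15,15,15,15]}' 50
python3 -m pendant '{"linear":[[-10,45,0],[-20,90,0],[-30,135,0],[-42,180,0],[-53,225,0],[-64,270,0],[-73,315,0],[-79,340,0],[-79,348,0],[-79,348,0],[-79,348,0]],"twist":[0,0,0,0,2,4,4.1,4.1,4.1,4.1,4.1],"fingers":[15,15,15,15,15,15,15,15,15,15,15]}' 50
python3 - <<'E'
from h import *
s=arm.observe(); print(np.round(s["joints"],2))
d=vision.snapshot("wrist"); np.save("w3.npy",d,allow_pickle=True)
print(d["eye"])
cv2.imwrite("pics/w3.png",d["color"])
E
```

```text
t: 7.9
eef_pos: [0.5252, 0.1394, 0.1062]
orientation: [[0.99, -0.143, -0.002], [-0.143, -0.99, -0.001], [-0.002, 0.001, -1.0]]
force: [0.9, -0.6, -1.7]
grip_width: 0.0235
finger_force: 50.0
t: 9.0
eef_pos: [0.3989, -0.1919, 0.1056]
orientation: [[0.977, -0.211, 0.0], [-0.211, -0.977, 0.001], [-0.0, -0.001, -1.0]]
force: [0.3, 0.3, -1.7]
grip_width: 0.0239
finger_force: 50.0
[ 0.24  0.73  0.17  2.23 -0.54  0.22 -0.89]
[ 0.4741798  -0.20757811  0.25161509]
```

View pics/w3.png

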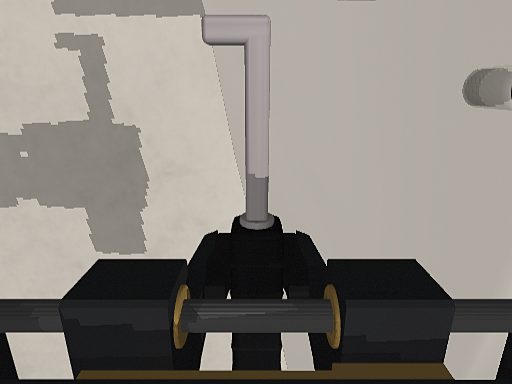

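The wrist view shows the hook held straight: neck along column 258, prong at the top left from (203,30) to (270,30), vial at (490,88). The warmer is still out of frame, so I'll use an enlarged top view.

Run:
```python
from h import *
d=np.load("w3.npy",allow_pickle=True).item()
s=arm.observe();p=s["eef_pos"];R=np.array(s["orientation"])
for q in [(258,30),(258,180),(203,30),(270,16)]:
    P=onz(d,*q,.1206); print(q,np.round(P,4),np.round(R.T@(P-p)*1000,1))
print('vial',onz(d,488,88,.03))
T=vision.snapshot("top");S=vision.snapshot("scene")
np.save("T.npy",T,allow_pickle=True);np.save("S.npy",S,allow_pickle=True)
# prediction overlay of warmer from current estimate
a=np.radians(-12.3);Rw=np.array([[np.cos(a),-np.sin(a),0],[np.sin(a),np.cos(a),0],[0,0,1]])
g=np.array([.518,-.214,.073]); W=g-Rw@[-.101,.038,.073]; print('W',W)
m=[]
for c,x,y,w,h in ((T,285,120,100,75),(S,296,204,100,75)):
    k=8; im=crop(c["color"],x,y,w,h,w*k,h*k)
    for P in [(-.101,-.024,.073),(-.101,.1,.073),(.05,.1,.07),(.05,-.1,.07),(0,-.062,.093),(0,-.028,.092),(0,-.096,.092),(-.05,-.102,.066)]:
        u=proj(c,W+Rw@np.array(P)); cv2.drawMarker(im,tuple(int(v) for v in (u-[x,y]+.5)*k),(0,0,255),0,14,1)
    m.append(cv2.resize(im,(540,405)) if 0 else im[:, :])
cv2.imwrite("pics/m2.png",cv2.resize(np.vstack([i[100:500] if j==0 else i[100:500] for j,i in enumerate(m)]),(600,600)))
```

```text
(258, 30) [ 0.4944 -0.2124  0.1206] [ 97.8   0.3 -15. ]
(258, 180) [ 0.438  -0.2003  0.1206] [ 40.1   0.3 -15. ]
(203, 30) [ 0.4988 -0.1925  0.1206] [ 97.8 -20.1 -15. ]
(270, 16) [ 0.4981 -0.2177  0.1206] [102.4   4.7 -15. ]
vial [ 0.44260156 -0.35658818  0.03      ]
W [ 0.60858645 -0.2726438   0.        ]
```

View pics/m2.png

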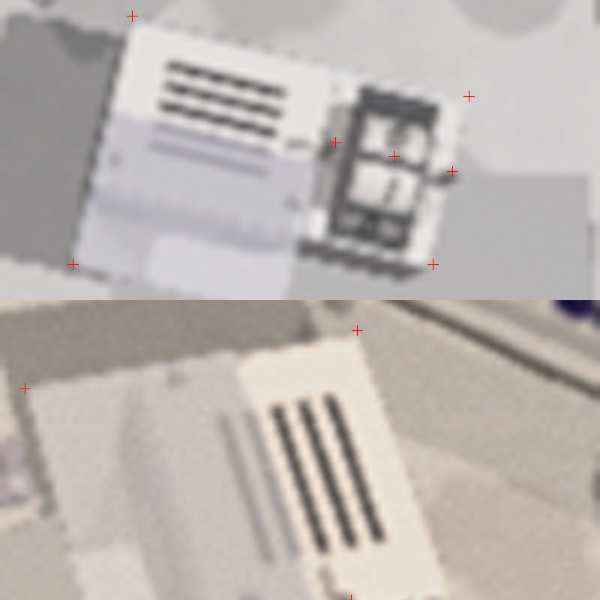

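```bash
python3 -m pendant '{"linear":[[1,3,30],[2,3,60],[2,3,75],[2,3,77.6],[2,3,77.6],[10,3,77.6],[20,3,77.6],[30,3,77.6],[40,3,77.6],[47,3,77.6],[47,3,77.6],[47,3,77.6]],"twist":[0,0,0,0,0,0,0,0,0,0,0,0],"fingers":[15,15,15,15,15,15,15,15,15,15,15,15]}' 50
python3 - <<'E'
from h import *
T=vision.snapshot("top");S=vision.snapshot("scene");w=vision.snapshot("wrist")
np.save("w4.npy",w,allow_pickle=True)
m=np.zeros((600,800,3),np.uint8)
m[:300,:400]=crop(T["color"],280,140,80,60,400,300);m[:300,400:]=crop(S["color"],270,200,80,60,400,300)
m[300:,:400]=crop(w["color"],128,0,256,192,400,300)
cv2.imwrite("pics/m3.png",m)
E
```

```text
t: 10.35
eef_pos: [0.4433, -0.2061, 0.0283]
orientation: [[0.977, -0.215, 0.0], [-0.215, -0.977, 0.0], [0.0, -0.0, -1.0]]
force: [-0.7, -0.5, -2.2]
grip_width: 0.0237
finger_force: 50.0
```

View pics/m3.png

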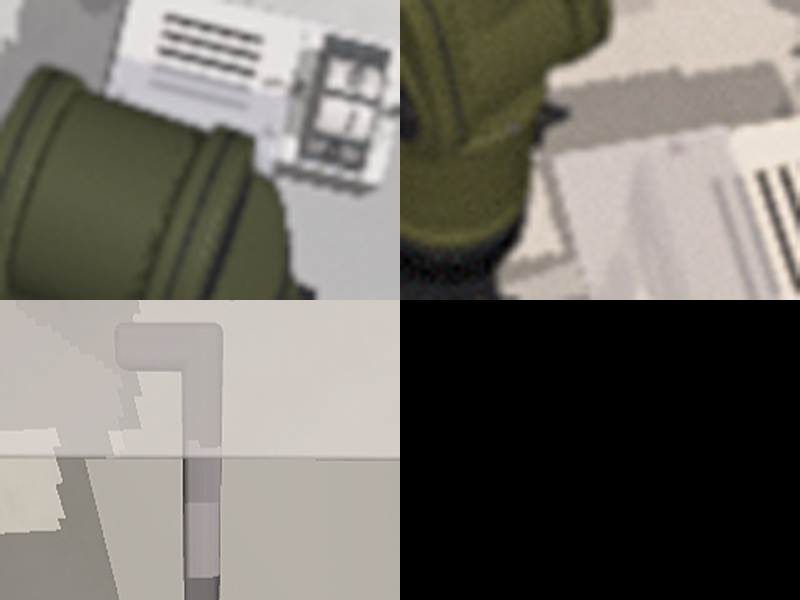

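The wrist crop shows the hook under the clear plate, with the prong at about (170,345) in the crop. The plate edge is level at crop row 458 (image row 101), so the yaw is aligned. I'll measure the edge and find the plate's ends.

Run:
```python
from h import *
w=np.load("w4.npy",allow_pickle=True).item()
s=arm.observe();p=np.array(s["eef_pos"]);R=np.array(s["orientation"])
P=onz(w,258,101,.073); print(P,R.T@(P-p)*1000)
g=cv2.cvtColor(w["color"],cv2.COLOR_BGR2GRAY).astype(int)
dv=np.abs(g[104:108].mean(0)-g[94:98].mean(0)).round().astype(int)
row=np.array([np.argmin(g[97:106,c])+97 for c in range(0,512,12)]);print(row.tolist());print(dv[::12].tolist())
for y in (60,75,90):
  e=np.abs(np.diff(g[y])); print(y,[(int(i),int(e[i])) for i in np.where(e>8)[0]])
for c in (10,50,60,70,440,450,460,500): print(c,onz(w,c,101,.073), (R.T@(onz(w,c,101,.073)-p)*1000).round(1))
cv2.imwrite("pics/w4.png",cv2.resize(w["color"][:220],(800,344)))
```

```text
[ 0.51456848 -0.22176517  0.073     ] [ 73.4271833   -0.34855773 -44.86647503]
[101, 98, 97, 100, 100, 100, 100, 100, 100, 100, 100, 100, 100, 100, 101, 101, 101, 101, 101, 101, 101, 101, 101, 101, 101, 101, 101, 101, 102, 102, 102, 102, 102, 102, 102, 102, 102, 100, 97, 97, 97, 97, 98]
[1, 0, 22, 11, 13, 13, 12, 12, 12, 15, 15, 13, 14, 14, 54, 56, 15, 30, 26, 26, 27, 54, 47, 26, 26, 28, 28, 28, 29, 29, 30, 29, 31, 31, 32, 31, 33, 0, 0, 0, 0, 0, 0]
60 [(16, 27), (17, 36), (203, 9), (218, 27), (243, 22), (244, 17), (268, 9), (269, 31), (270, 11), (443, 24), (444, 14)]
75 [(19, 26), (20, 35), (202, 10), (216, 27), (243, 21), (244, 18), (268, 10), (269, 46), (441, 39)]
90 [(21, 9), (22, 16), (23, 41), (165, 28), (198, 27), (206, 10), (244, 31), (245, 11), (254, 21), (268, 11), (269, 46), (438, 43)]
10 [ 0.53076001 -0.14800916  0.073     ] [ 73.4 -75.9 -44.8]
50 [ 0.52814864 -0.15990456  0.073     ] [ 73.4 -63.7 -44.8]
60 [ 0.52749578 -0.16287845  0.073     ] [ 73.4 -60.6 -44.8]
70 [ 0.52684292 -0.16585236  0.073     ] [ 73.4 -57.6 -44.9]
440 [ 0.50268447 -0.27589944  0.073     ] [ 73.4  55.1 -44.9]
450 [ 0.50203147 -0.27887402  0.073     ] [ 73.4  58.1 -44.9]
460 [ 0.50137846 -0.28184862  0.073     ] [ 73.4  61.2 -44.9]
500 [ 0.49876639 -0.29374718  0.073     ] [ 73.5  73.3 -44.9]
```

View pics/w4.png

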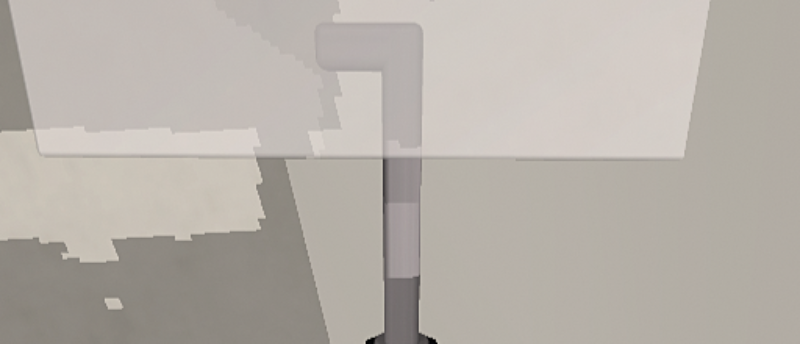

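The plate's ends are at columns 25 and 437 (row 101), a width of 125 mm, which matches the given 124. The hole centre is 8.6 mm left of the neck and the plate's front edge 73 mm ahead of the TCP, as planned. Now insert and shift sideways.

```bash
python3 -m pendant '{"linear":[[8,0,0],[16,0,0],[24,0,0],[32,0,0],[38,0,0],[38,0,0],[38,0,0]],"twist":[0,0,0,0,0,0,0],"fingers":[15,15,15,15,15,15,15]}' 50
python3 -m pendant '{"linear":[[0,-6,0],[0,-12,0],[0,-18,0],[0,-22,0],[0,-22,0],[0,-22,0]],"twist":[0,0,0,0,0,0],"fingers":[15,15,15,15,15,15]}' 50
```

```text
t: 11.2
eef_pos: [0.4803, -0.2145, 0.028]
orientation: [[0.977, -0.213, -0.0], [-0.213, -0.977, -0.0], [-0.0, 0.0, -1.0]]
force: [-0.4, 0.5, -0.2]
grip_width: 0.0235
finger_force: 50.0
t: 11.8
eef_pos: [0.4852, -0.1931, 0.0282]
orientation: [[0.977, -0.213, 0.0], [-0.213, -0.977, -0.0], [0.0, 0.0, -1.0]]
force: [0.0, 0.4, -0.4]
grip_width: 0.0239
finger_force: 50.0
```

```bash
python3 -m pendant '{"linear":[[-4,0,0],[-8,0,0],[-12,0,0],[-17,0,0],[-22,0,0],[-27,0,0],[-32,0,0],[-37,0,0],[-42,0,0],[-46,0,0],[-50,0,0]],"twist":[0,0,0,0,0,0,0,0,0,0,0],"fingers":[15,15,15,15,15,15,15,15,15,15,15]}' 50
python3 -m pendant '{"linear":[[-3,0,0],[-6,0,0],[-9,0,0],[-11,0,0],[-11,0,0],[-11,0,0]],"twist":[0,0,0,0,0,0],"fingers":[15,15,15,15,15,15]}' 50
```

```text
t: 12.9
eef_pos: [0.4361, -0.1824, 0.0282]
orientation: [[0.977, -0.214, 0.0], [-0.214, -0.977, -0.0], [0.0, 0.0, -1.0]]
force: [3.3, -0.9, -1.9]
grip_width: 0.0238
finger_force: 50.0
t: 13.5
eef_pos: [0.4249, -0.1799, 0.0281]
orientation: [[0.977, -0.214, -0.001], [-0.214, -0.977, 0.0], [-0.001, -0.0, -1.0]]
force: [0.3, 0.0, 0.3]
grip_width: 0.0236
finger_force: 50.0
```

```bash
python3 -m pendant '{"linear":[[-1,0,0],[-2,0,0],[-2,0,0]],"twist":[0,0,0],"fingers":[15,15,15]}' 50
python3 -m pendant '{"linear":[[-1,0,0],[-2,0,0],[-2,0,0]],"twist":[0,0,0],"fingers":[15,15,15]}' 50
python3 - <<'E'
from h import *
w=vision.snapshot("wrist"); np.save("w5.npy",w,allow_pickle=True); cv2.imwrite("pics/w5.png",w["color"])
E
```

```text
t: 13.8
eef_pos: [0.4241, -0.1797, 0.0281]
orientation: [[0.977, -0.213, 0.001], [-0.213, -0.977, -0.0], [0.001, 0.0, -1.0]]
force: [2.7, -0.3, -1.3]
grip_width: 0.0232
finger_force: 50.0
t: 14.1
eef_pos: [0.4241, -0.1797, 0.0282]
orientation: [[0.977, -0.213, 0.004], [-0.213, -0.977, -0.001], [0.004, 0.001, -1.0]]
force: [5.9, -1.2, -3.6]
grip_width: 0.0236
finger_force: 50.0
```

View pics/w5.png

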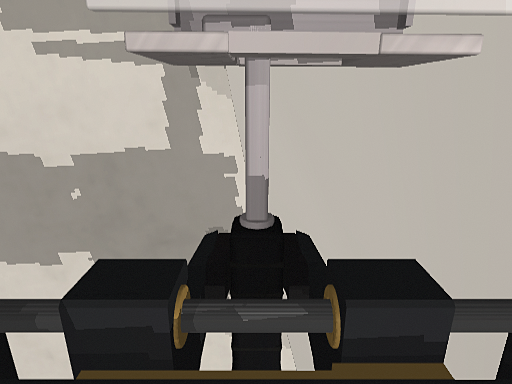

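The tray has reached its stop: the panel is well out in front of the plate, total travel after contact is 55 mm, and force builds without motion. I've viewed 11 pictures, one more than the 10 allowed, so I'll only use numeric measurements from here. Now I'll unhook and withdraw.

```bash
python3 -m pendant '{"linear":[[-1,0,0],[-2,0,0],[-2,0,0]],"twist":[0,0,0],"fingers":[15,15,15]}' 50
python3 -m pendant '{"linear":[[6,0,0],[12,0,0],[12,0,0],[12,7,0],[12,14,0],[12,20,0],[12,22.5,0],[12,22.5,0],[5,22.5,0],[-5,22.5,0],[-15,22.5,0],[-25,22.5,0],[-33,22.5,0],[-36,22.5,0],[-36,22.5,0]],"twist":[0,0,0,0,0,0,0,0,0,0,0,0,0,0,0],"fingers":[15,15,15,15,15,15,15,15,15,15,15,15,15,15,15]}' 50
python3 - <<'E'
from h import *
T=vision.snapshot("top")
# beaker: blue cap ; vial: dark blob
hsv=cv2.cvtColor(T["color"],cv2.COLOR_BGR2HSV)
b=cv2.inRange(hsv,(100,120,80),(125,255,255)); n,l,st,c=cv2.connectedComponentsWithStats(b[120:160,230:275]); print([(st[i][4],c[i]+[230,120]) for i in range(1,n)])
print('beaker~',onz(T,251.5,136.5,.08))
E
```

```text
t: 14.45
eef_pos: [0.4241, -0.1797, 0.0283]
orientation: [[0.977, -0.212, 0.007], [-0.212, -0.977, -0.003], [0.007, 0.001, -1.0]]
force: [10.5, -2.2, -5.4]
grip_width: 0.0239
finger_force: 50.0
t: 15.95
eef_pos: [0.3875, -0.1971, 0.0356]
orientation: [[0.977, -0.214, -0.014], [-0.214, -0.977, 0.007], [-0.015, -0.004, -1.0]]
force: [0.3, 0.1, -1.4]
grip_width: 0.0231
finger_force: 50.0
[(np.int32(14), array([250.5, 135.5]))]
beaker~ [0.66523427 0.00706959 0.08      ]
```

```bash
python3 -m pendant '{"linear":[[0,0,-10],[0,0,-30],[0,0,-60],[0,0,-80],[30,-40,-80],[50,-80,-80],[60,-110,-80],[60,-110,-80]],"twist":[0,0,0,0,0,0,0,0],"fingers":[15,15,15,15,15,15,15,15]}' 50; python3 -c "
from h import *
s=arm.observe();print(np.round(s['joints'],2))"
```

```text
t: 16.8
eef_pos: [0.4737, -0.0969, 0.1142]
orientation: [[0.979, -0.203, -0.013], [-0.203, -0.979, 0.011], [-0.015, -0.008, -1.0]]
force: [-0.7, -0.9, -0.8]
grip_width: 0.0235
finger_force: 50.0
[-0.19  0.8   0.51  2.1  -0.88  0.48 -0.77]
```

```bash
python3 -m pendant '{"linear":[[-10,-40,0],[-20,-80,10],[-23,-94,40],[-23,-94,80],[-23,-94,100],[-23,-94,107],[-23,-94,107],[-23,-94,107]],"twist":[0,0,0,0,0,0,0,0],"fingers":[15,15,15,15,15,15,15,15]}' 50
```

```text
t: 17.6
eef_pos: [0.4671, -0.0061, 0.0093]
orientation: [[0.977, -0.214, -0.013], [-0.214, -0.977, 0.006], [-0.014, -0.003, -1.0]]
force: [-0.0, 0.0, -0.7]
grip_width: 0.0235
finger_force: 50.0
```

```bash
python3 -m pendant '{"linear":[[0,0,3],[0,0,6],[0,0,6],[0,0,6],[0,0,6],[0,0,6],[0,0,-30],[0,0,-75],[0,0,-120],[0,0,-165],[0,0,-210],[30,45,-210],[55,90,-210],[80,135,-210],[105,180,-210],[128,225,-210],[150,270,-210],[154,292,-210],[154,292,-210],[154,292,-210]],"twist":[0,0,0,0,0,0,0,0,0,0,0,0,0,0,0,0,0,0,0,0],"fingers":[15,15,20,30,40,40,40,40,40,40,40,20,10,0,0,0,0,0,0,0]}' 10
python3 - <<'E'
from h import *
w=vision.snapshot("wrist"); np.save("w6.npy",w,allow_pickle=True); cv2.imwrite("pics/w6.png",w["color"])
T=vision.snapshot("top"); np.save("T6.npy",T,allow_pickle=True)
c=np.array([.5939,-.3329,.055]); a=np.radians(-12.4); X=np.array([np.cos(a),np.sin(a),0]);Y=np.array([-np.sin(a),np.cos(a),0]);Z=np.array([0,0,1.])
print('px',proj(w,c+.038*Z),proj(w,c-.05*X),proj(w,c+.05*X))
g=cv2.cvtColor(w["color"],cv2.COLOR_BGR2GRAY)
def patch(r):
    th=np.radians(np.arange(60,-61,-2)); ys=np.arange(24,-25,-1.5)/1000
    m=np.array([[proj(w,c+r*(np.sin(t)*X+np.cos(t)*Z)+y*Y) for y in ys] for t in th],np.float32)
    return cv2.remap(g,m,None,cv2.INTER_LINEAR)
p=patch(.038)
for t,r in zip(range(60,-61,-2),p): print(f"{t:4d}"," ".join(f"{v//10:2d}" for v in r))
E
```

```text
t: 19.6
eef_pos: [0.5572, -0.325, 0.2145]
orientation: [[0.976, -0.215, -0.015], [-0.215, -0.977, 0.008], [-0.017, -0.005, -1.0]]
force: [0.1, 0.3, 0.1]
grip_width: 0.0009
finger_force: 0.0
px [257.71930997 136.08872688] [257.69027257 180.5826818 ] [257.8357747   73.32577305]
  60 14  9  8  8  5 11 14 12 12 12 12 12 12 12 10 12 13 12 13  0  8 14 14 14 13 13 13 13 14  5  8  8  9
  58 14 10  8  8  5 10 12 12 12 12 11 11 11 11 11 11 13 13 13  1  8 14 14 14 14 14 14 14 15  5  8  8  9
  56 15 10  8  8  5  8 10 10 10 10  9  9 10  9  7  7  8  8  8  3  6 12 13 13 13 13 13 13 14  5  8  8 10
  54 15 11  8  8  5  7  8  7  7  7  8  7  7  7  7  7  7  7  7  6  7  7  7  7  7  7  7  7  8  5  8  8 11
  52 15 11  8  8  5  8  8  8  8  8  8  8  8  8  8  8  8  8  8  8  8  8  7  7  7  7  7  7  7  6  8  8 11
  50 15 12  8  8  5  8  9  9  9  9  9  9  9  9  9  9  8  9  8  9  8  8  9  8  8  9  8  9  9  6  8  8 12
  48 15 12  7  8  5  7  7  7  7  7  7  7  7  7  8  7  8  8  8  8  8  8  8  8  8  8  8  8  8  6  8  8 13
  46 15 12  8  8  6  6  7  7  7  7  7  7  7  7  7  7  7  7  7  7  7  7  7  7  7  7  7  7  7  6 
[... 4820 characters left out ...]
7  7  7  7  7  7  7  7  8  8  8  8  8  8  8  8  8  8  8  8  8  9  6  8  7 13
 -50 14  9  8  8  6  6  7  7  7  7  7  7  7  7  7  7  7  7  7  7  7  6  7  6  7  6  6  6  7  7  8  7 12
 -52 14 10  8  8  7  7  7  7  7  7  7  7  7  7  7  7  7  7  7  7  7  7  7  7  7  7  7  7  7  8  8  7 12
 -54 16 11  9  8  8  7  7  7  7  7  7  7  7  7  7  7  7  7  7  7  7  7  7  7  7  7  7  7  7  8  8  8 11
 -56 18 12  9  8  7  7  7  7  7  7  7  7  7  7  7  7  7  7  7  7  7  7  7  7  7  7  7  7  7  8  8  8 10
 -58 20 13  9  8  7  7  7  7  7  7  7  7  7  7  7  7  7  7  7  7  7  7  7  7  7  7  7  7  7  8  8  8  9
 -60 21 14  8  9  7  7  7  7  7  7  7  7  7  7  7  7  7  7  7  7  7  7  7  7  7  7  7  7  7  8  8  8  9
```

Digit 2 is centred at about +20° and digit 1 at about −26°, so the setting is about 1.57. The ribs are at −3° and +42°. The wheel needs 154° in three strokes. I'll convert the stroke waypoints to tool shifts.

```bash
cat >> h.py <<'E'
C=np.array([.5939,-.3329,.055]); _a=np.radians(-12.4); X=np.array([np.cos(_a),np.sin(_a),0]);Y=np.array([-np.sin(_a),np.cos(_a),0]);Z=np.array([0,0,1.])
def shifts(wp):
    s=arm.observe();p=np.array(s["eef_pos"]);R=np.array(s["orientation"])
    for x,z in wp: print((x,z),np.round(R.T@(C*[1,1,0]+x/1000*X-.0007*Y+z/1000*Z-p)*1000,1).tolist())
def rim(w,r=.038):
    g=cv2.cvtColor(w["color"],cv2.COLOR_BGR2GRAY); ang=np.arange(60,-61,-2); ys=np.arange(10,-11,-1.5)/1000
    m=np.array([[proj(w,C+r*(np.sin(t)*X+np.cos(t)*Z)+y*Y) for y in ys] for t in np.radians(ang)],np.float32)
    for t,q in zip(ang,cv2.remap(g,m,None,cv2.INTER_LINEAR)): print(f"{t:4d} "+"".join("#" if v<60 else "+" if v<120 else "." for v in q))
E
python3 -c "
from h import *
shifts([(52,140),(50,80),(41.3,80),(30.3,89),(19,94.5),(11,95.5),(-3,95.5),(-3,130),(-40,214)])"
```

```text
(52, 140) [90.3, 3.5, 73.2]
(50, 80) [89.3, 3.9, 133.2]
(41.3, 80) [80.6, 3.8, 133.3]
(30.3, 89) [69.5, 3.7, 124.5]
(19, 94.5) [58.1, 3.7, 119.2]
(11, 95.5) [50.1, 3.6, 118.3]
(-3, 95.5) [36.1, 3.6, 118.6]
(-3, 130) [35.5, 3.4, 84.1]
(-40, 214) [-2.9, 2.8, 0.7]
```

```bash
python3 -m pendant '{"linear":[[45,3.5,36],[90.3,3.5,73],[90,3.7,105],[89.5,3.9,125],[89.3,3.9,133],[89.3,3.9,133],[84,3.8,133],[79,3.8,132],[74,3.7,128.5],[69.5,3.7,124.5],[64,3.7,121.5],[58,3.7,119],[53,3.6,118.3],[48,3.6,118.3],[43,3.6,118.5],[39,3.6,118.5],[36,3.6,118.5],[36,3.6,118.5]],"twist":[0,0,0,0,0,0,0,0,0,0,0,0,0,0,0,0,0,0],"fingers":[0,0,0,0,0,0,0,0,0,0,0,0,0,0,0,0,0,0]}' 10
python3 -m pendant '{"linear":[[0,0,-20],[0,0,-60],[-20,0,-95],[-39,0,-118],[-39,0,-118],[-39,0,-118]],"twist":[0,0,0,0,0,0],"fingers":[0,0,0,0,0,0]}' 10
python3 -c "
from h import *
w=vision.snapshot('wrist'); rim(w)
shifts([(38,140),(38,89),(30.3,89),(19,94.5),(11,95.5),(-4,95.5)])"
```

```text
t: 21.5
eef_pos: [0.5897, -0.3352, 0.0957]
orientation: [[0.977, -0.214, -0.016], [-0.214, -0.977, 0.008], [-0.017, -0.004, -1.0]]
force: [0.5, -0.7, -0.5]
grip_width: 0.0003
finger_force: 0.1
t: 22.1
eef_pos: [0.5541, -0.3276, 0.2145]
orientation: [[0.977, -0.214, -0.014], [-0.214, -0.977, 0.008], [-0.016, -0.005, -1.0]]
force: [0.4, 0.5, -0.4]
grip_width: 0.0003
finger_force: 0.0
  60 ..............
  58 ..............
  56 .....+........
  54 ....+#....#...
  52 ....+#....#...
  50 ....+#....#...
  48 .....#....#...
  46 .....#++++#...
  44 .....######...
  42 .........+#...
  40 ..........#...
  38 ..........#...
  36 ..........#...
  34 ..............
  32 ..............
  30 ..............
  28 ++++++++++++++
  26 ++++++++++++++
  24 ++++++++++++++
  22 ##############
  20 ++++++++++++++
  18 ..............
  16 ..............
  14 ..............
  12 ..............
  10 .....######...
   8 ..........#...
   6 ..........#...
   4 ..........#...
   2 ..........#...
   0 ....+######...
  -2 ..........#...
  -4 ..........#...
  -6 ..........#...
  -8 ..........#...
 -10 .....######...
 -12 .....++++++...
 -14 ..............
 -16 ..............
 -18 ..............
 -20 ..............
 -22 ##############
 -24 #####+########
 -26 #+##+##++#+#++
 -28 ++++++++++++++
 -30 ++++++++++++++
 -32 ++++++++++++++
 -34 ....+######+++
 -36 ....+######...
 -38 .....+++++#...
 -40 ..........#...
 -42 ..........#...
 -44 .....+.+..#...
 -46 ....+###++#...
 -48 ....##+####...
 -50 ....##.++++...
 -52 ....##........
 -54 ....##........
 -56 ....##+++++...
 -58 ....#######...
 -60 ....#######...
(38, 140) [79.2, -1.6, 72.1]
(38, 89) [80.1, -1.3, 123.1]
(30.3, 89) [72.4, -1.3, 123.3]
(19, 94.5) [61.0, -1.4, 118.0]
(11, 95.5) [53.0, -1.4, 117.1]
(-4, 95.5) [38.0, -1.4, 117.4]
```

Digit 3 now sits at −1° with ribs at about ±23°, so the setting is about 3.02. The stroke geometry matches the model. Two more 45° strokes, ending at the same place.

```bash
python3 -m pendant '{"linear":[[40,-1.5,36],[79,-1.5,72],[80,-1.4,100],[80,-1.3,118],[80,-1.3,123],[80,-1.3,123],[76,-1.3,123],[72,-1.3,123],[66.5,-1.4,120],[61,-1.4,118],[57,-1.4,117.3],[53,-1.4,117],[48,-1.4,117],[44,-1.4,117.3],[41,-1.4,117.3],[39.2,-1.4,117.3],[39.2,-1.4,117.3]],"twist":[0,0,0,0,0,0,0,0,0,0,0,0,0,0,0,0,0],"fingers":[0,0,0,0,0,0,0,0,0,0,0,0,0,0,0,0,0]}' 10
python3 -m pendant '{"linear":[[0,0,-20],[0,0,-60],[-20,0,-95],[-39,0,-118],[-39,0,-118],[-39,0,-118]],"twist":[0,0,0,0,0,0],"fingers":[0,0,0,0,0,0]}' 10
python3 -c "
from h import *
w=vision.snapshot('wrist'); rim(w)
shifts([(38,140),(38,89),(30.3,89),(19,94.5),(11,95.5),(-3,95.5)])"
```

```text
t: 23.85
eef_pos: [0.5906, -0.3338, 0.0964]
orientation: [[0.977, -0.214, -0.015], [-0.214, -0.977, 0.008], [-0.016, -0.004, -1.0]]
force: [1.0, -1.0, 0.4]
grip_width: 0.0003
finger_force: 0.3
t: 24.45
eef_pos: [0.5546, -0.3261, 0.2152]
orientation: [[0.977, -0.214, -0.014], [-0.214, -0.977, 0.008], [-0.016, -0.005, -1.0]]
force: [0.1, 0.4, -0.5]
grip_width: 0.0006
finger_force: 0.0
  60 ..............
  58 .....++++++...
  56 ....+######...
  54 ....+#+++++...
  52 .....#........
  50 .....#........
  48 .....#....+...
  46 .....######...
  44 .....+++++#...
  42 ..........#...
  40 ..........#...
  38 ..........#...
  36 .....######...
  34 .....++++++...
  32 ..............
  30 +....+++++++++
  28 ++++++++++++++
  26 ++++++++++++++
  24 ++++++++++++++
  22 ##############
  20 ..............
  18 ..............
  16 ..............
  14 ..............
  12 ..............
  10 ....+#....#...
   8 .....#....#...
   6 ....+#....#...
   4 ....+#....#...
   2 ....+#++++#...
   0 .....+#####...
  -2 ..........#...
  -4 ..........#...
  -6 ..........#...
  -8 ..........#...
 -10 ..............
 -12 ..............
 -14 ..............
 -16 ..............
 -18 ..............
 -20 #####+++++++++
 -22 ##############
 -24 ##############
 -26 ++++++++++++++
 -28 ++++++++++++++
 -30 ++++++++++++++
 -32 ++++++++++++++
 -34 ....+######...
 -36 .....+++++#...
 -38 ..........#...
 -40 ..........#...
 -42 ..........#...
 -44 ....++++++#...
 -46 ....+######...
 -48 ....++++++#...
 -50 .........+#...
 -52 .........+#...
 -54 .....+++++#...
 -56 ....+++++##...
 -58 ....+######...
 -60 ....+######...
(38, 140) [79.0, -0.0, 72.9]
(38, 89) [79.8, 0.3, 123.8]
(30.3, 89) [72.1, 0.2, 124.0]
(19, 94.5) [60.7, 0.2, 118.7]
(11, 95.5) [52.7, 0.2, 117.8]
(-3, 95.5) [38.7, 0.2, 118.0]
```

Digit 4 is on top at about 0°. One last identical stroke.

```bash
python3 -m pendant '{"linear":[[40,0,36],[79,0,72],[80,0.2,100],[80,0.2,118],[80,0.2,123],[80,0.2,123],[76,0.2,123],[72,0.2,123],[66.5,0.2,120.5],[61,0.2,118.5],[57,0.2,118],[53,0.2,117.7],[48,0.2,117.7],[44,0.2,118],[41,0.2,118],[39,0.2,118],[39,0.2,118]],"twist":[0,0,0,0,0,0,0,0,0,0,0,0,0,0,0,0,0],"fingers":[0,0,0,0,0,0,0,0,0,0,0,0,0,0,0,0,0]}' 10
python3 -m pendant '{"linear":[[0,0,-20],[0,0,-60],[-20,0,-95],[-39,0,-118],[-39,0,-118],[-39,0,-118]],"twist":[0,0,0,0,0,0],"fingers":[0,0,0,0,0,0]}' 10
python3 - <<'E'
from h import *
w=vision.snapshot('wrist'); rim(w)
T=vision.snapshot('top'); S=vision.snapshot("scene")
# hook (black handle) on table, independent mask
hsv=cv2.cvtColor(S["color"],cv2.COLOR_BGR2HSV)
b=cv2.inRange(hsv,(0,0,0),(180,255,50)); n,l,st,c=cv2.connectedComponentsWithStats(b)
for i in range(1,n):
    P=onz(S,*c[i],.02)
    if st[i][4]>40 and .35<P[0]<.65 and -.4<P[1]<.2: print('dark',st[i].tolist(),P.round(3))
for nm,p in (('beaker',(251,136)),):
    b=cv2.inRange(cv2.cvtColor(T["color"],cv2.COLOR_BGR2HSV),(100,120,80),(125,255,255)); m=cv2.moments(b[120:160,230:275],True); print(nm,m['m00'],m['m10']/max(m['m00'],1)+230,m['m01']/max(m['m00'],1)+120)
E
```

```text
t: 26.2
eef_pos: [0.5906, -0.3338, 0.0964]
orientation: [[0.977, -0.214, -0.015], [-0.214, -0.977, 0.008], [-0.017, -0.005, -1.0]]
force: [1.0, -1.2, -0.0]
grip_width: 0.0007
finger_force: 0.3
t: 26.8
eef_pos: [0.5546, -0.3263, 0.2152]
orientation: [[0.977, -0.214, -0.014], [-0.214, -0.977, 0.008], [-0.016, -0.005, -1.0]]
force: [-0.2, 0.2, 0.3]
grip_width: 0.0005
finger_force: 0.0
  60 ..............
  58 .....++++++...
  56 ....+######+..
  54 ....+#+++++...
  52 .....#........
  50 .....#........
  48 .....#+...+...
  46 .....######...
  44 .....#++++#...
  42 .....#....#...
  40 .....#....#...
  38 .....#....#...
  36 .....######...
  34 .....+#####...
  32 ..............
  30 ++...+++++++++
  28 ++++++++++++++
  26 ++++++++++++++
  24 ++++++++++++++
  22 ##############
  20 ..............
  18 ..............
  16 ..............
  14 ..............
  12 .....######...
  10 ....+#...++...
   8 ....+#........
   6 ....+#........
   4 ....+#........
   2 ....+#+++++...
   0 ....+######...
  -2 ..........#...
  -4 ..........#...
  -6 ..........#...
  -8 ..........#...
 -10 ....+######...
 -12 ..............
 -14 ..............
 -16 ..............
 -18 ..............
 -20 ##++++++++++++
 -22 ##############
 -24 ##############
 -26 ++++++++++++++
 -28 ++++++++++++++
 -30 ++++++++++++++
 -32 ++++++++++++++
 -34 ....++....+...
 -36 ....+#....#...
 -38 ....+#....#...
 -40 ....+#....#...
 -42 ....+#....#...
 -44 ....+#++++#...
 -46 ....+######...
 -48 ....++++++#...
 -50 .........+#...
 -52 .........+#...
 -54 .........+#...
 -56 .........+#...
 -58 .........+#...
 -60 .........++...
dark [232, 201, 30, 14, 260] [ 0.441 -0.003  0.02 ]
beaker 11.0 250.63636363636363 135.45454545454547
```

Digit 5 is on top at about +1°, the hook handle lies at (0.441, −0.003), and the beaker hasn't moved. One last numeric check that the tray is still out.

Run:
```python
from h import *
T=vision.snapshot("top"); T0=np.load("T.npy",allow_pickle=True).item(); S=vision.snapshot("scene"); S0=np.load("S.npy",allow_pickle=True).item()
W=np.array([.6072,-.2723,0])
for wy in (.08,.06,0.02):
  for n,d in (("T0",T0),("T",T),("S0",S0),("S",S)):
    g=cv2.cvtColor(d["color"],cv2.COLOR_BGR2GRAY); m=np.array([[proj(d,W+x/1000*X+wy*Y+.068*Z) for x in range(-140,-44,4)]],np.float32)
    print(wy,n,cv2.remap(g,m,None,cv2.INTER_LINEAR)[0].tolist())
```

```text
0.08 T0 [180, 202, 202, 201, 201, 202, 202, 205, 201, 172, 170, 193, 199, 198, 197, 195, 193, 190, 187, 179, 178, 184, 192, 197]
0.08 T [91, 89, 83, 78, 74, 70, 61, 56, 64, 71, 65, 59, 68, 77, 76, 74, 73, 73, 73, 72, 72, 71, 71, 71]
0.08 S0 [201, 203, 202, 203, 206, 201, 191, 176, 172, 149, 159, 195, 199, 200, 200, 199, 198, 198, 198, 194, 184, 180, 187, 191]
0.08 S [207, 208, 209, 210, 208, 171, 127, 125, 183, 155, 163, 202, 207, 207, 205, 206, 203, 204, 205, 203, 202, 196, 190, 198]
0.06 T0 [180, 186, 184, 185, 185, 185, 185, 184, 184, 184, 187, 191, 196, 197, 194, 192, 194, 192, 187, 184, 182, 182, 187, 194]
0.06 T [61, 74, 82, 80, 79, 82, 85, 83, 75, 67, 57, 54, 78, 92, 91, 85, 81, 77, 75, 74, 72, 72, 72, 72]
0.06 S0 [161, 166, 169, 165, 164, 167, 181, 194, 173, 144, 162, 195, 199, 197, 200, 198, 197, 197, 187, 177, 178, 180, 186, 194]
0.06 S [209, 210, 210, 211, 210, 145, 86, 120, 184, 146, 137, 187, 189, 187, 188, 187, 188, 186, 186, 187, 185, 186, 188, 200]
0.02 T0 [62, 94, 131, 162, 179, 184, 184, 184, 183, 184, 199, 209, 210, 210, 210, 211, 210, 210, 195, 181, 179, 183, 190, 196]
0.02 T [81, 82, 83, 83, 81, 78, 79, 84, 85, 86, 85, 87, 88, 90, 91, 94, 102, 108, 104, 95, 89, 84, 79, 75]
0.02 S0 [184, 182, 181, 182, 182, 183, 181, 183, 182, 184, 194, 207, 209, 211, 208, 210, 207, 202, 183, 183, 178, 181, 187, 192]
0.02 S [187, 188, 188, 189, 189, 148, 125, 130, 178, 131, 138, 187, 187, 191, 210, 215, 214, 214, 215, 217, 216, 216, 212, 203]
```

```bash
python3 -c "
from cell import arm
print(arm.sign_off())"
```

```text
the job is handed in; nothing more can be done
None
```

The job is handed in at about 27 s: the tray is out at its stop, the hook lies flat clear of it, and digit 5 faces up on the timer; I viewed 11 pictures (limit 10), and rechecked only the beaker (unmoved), not the slide box or vial.

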